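Close and lock the gated clamp on a valve body

TASK

Clamp the black valve body in the blue fixture and lock it: push the orange-capped pin along the long leg of its L-shaped slot to the corner, so that the jaw closes, then push it sideways along the short leg right to the end by the red mark. Only push the pin with the fingers, do not take it between them; leave the valve body lying in its nest and all the other parts on the bench where they stand.

Things in the scene. Friction and masses are not known exactly. Their poses are not given: they have to be found in the camera images.
- fixture: Blue and dark-steel clamping fixture fixed to the bench, base 255 x 140 mm (x -115 to 140, y -70 to 70), origin at bench height, z up. +x: the way the jaw closes (away from the robot, yaw within 0.4 rad); +y: left of it. Its -x half is a blue gate box, flat top 41 mm above the bench (x -113 to 5, y -68 to 68), with an L-shaped slot 16 mm wide: long leg along +x, short leg along +y.
- knob_mid (a point): On the upright axis of the pin, in its orange cap, 62 mm above the bench. The cap is round, 24 mm in diameter, 45 to 83 mm above the bench, nearly cylindrical, on a steel collar (23 mm, 42 to 45 mm high) and an 11 mm shank in the slot. The pin cannot be lifted or tilted; pushed along x it carries the jaw with it. Axes as the fixture's.
- jaw (a joint): Travel of jaw and pin along the fixture's +x (m): 0 open, 0.060 closed with the pin at the corner (stop at 0.0605); starts at 0 to 0.018. Friction about 2 N, no spring: stays where left. The jaw is an aluminium bar with rubber face, 60 mm wide, 52 mm high above the bench, its rear side 92 mm ahead of the pin.
- knob (a joint): Travel of the pin across the jaw along the fixture's +y (m): 0 = in the long leg, 0.035 = at the end of the short leg, locked (stop at 0.0355). The slot lets it go sideways only when joint jaw is above about 0.0575. Sliding friction about 1.5 N, no spring.
- slot_open (a point): Open end of the slot's centre line, on top of the gate plate, 41 mm above the bench: the pin's axis is here when jaw = 0. White strips edge the long leg.
- slot_corner (a point): Corner of the slot's centre line, on top of the gate plate: pin axis here when jaw = 0.060 and knob = 0. It lies 60 mm along the fixture's +x from slot_open.
- slot_lock (a point): End of the short leg's centre line, on top of the gate plate: the pin's axis is here when jaw = 0.060 and knob = 0.035. 35 mm along the fixture's +y from slot_corner. A red mark lies on the plate just beyond this end.
- nest (a point): Middle of the nest's floor, 12 mm above the bench, in the fixture's +x half: about where the valve body's origin is when clamped. Behind it a back rest 46 mm high, at its ends cheeks 34 mm high.
- valve_body: Black injector valve body, 40 mm wide, 90 mm long (along the fixture's y), 52 mm tall, lying loose in the nest up to 15 mm in front of the back rest; the closing jaw pushes it against the back rest (adds about 2 N to the push). Origin at the centre of its underside.
- nozzle_nut_0: Small pale grey steel nozzle nut standing upright, 27 mm across, 26 mm tall, loose on the bench; a bystander. Origin at the centre of its underside.
- nozzle_nut_1: Small black nozzle nut standing upright, 24 mm across, 30 mm tall, loose on the bench; a bystander. Origin at the centre of its underside.
- bush_1: Plain grey steel bush standing upright, 22 mm across, 34 mm tall, loose on the bench; a bystander. Origin at the centre of its underside.
- lap_pot: Round steel dish with dark lapping paste, 67 mm across, 30 mm tall, loose on the bench; a bystander. Origin at the centre of its underside.
- fluid_jar: Small brown jar with black cap, 46 mm across, 71 mm tall, loose on the bench; a bystander. Origin at the centre of its underside.
- disc_07: Valve disc lying flat, 27 mm across, 10 mm thick, bronze with a pale top, loose on the bench; a bystander. Origin at the centre of its underside.
- disc_06: Valve disc lying flat, 27 mm across, 10 mm thick, bronze all over, loose on the bench; a bystander. Origin at the centre of its underside.
Mind the look-alikes: they are no part of the job. Leave any green or yellow look-alike of the valve_body alone.

How it is judged:
By the outcome, as a careful person would: the job done as asked, in the order asked, and still so for the second after the job is handed in, with the robot touching nothing.
It also fails if it takes over 56 s, if anything falls off the work surface, if the arm or the gripper's body presses on something with over 40 N, if the wrist force passes 120 N, or if a joint passes its speed limit or range.

ROBOT

A 7-joint arm with a two-finger parallel gripper is mounted at the origin on a cart in front of the work surface, level with it; the furniture and walls round the work are solid. World frame = base frame: x ahead of the robot, y to its left, z up, the work surface at z = 0. Lengths are in mm, angles in rad, forces in N, time in s.
With the tool pointing down it reaches from about 400 to 875 mm from the base axis. Payload 4.4 kg.
Tool frame: the origin (TCP) lies at the very end of the fingers, on their centre line; the grasp point (between the pads) lies 19 mm behind it; z points along the fingers, y is the line along which they close (so a half turn about z gives the same grasp; the last joint's range is limited). The gripper opens to 85 mm and grips with 20 to 120 N. Pads are 22 mm wide; open, the fingers measure 114 mm over their backs; the gripper's body (76 mm by 85 mm) begins 54 mm behind the grasp point. The pads swing forward as they close: fully open they stand 13 mm farther back than shut.
Start: joints at [-1.203, 0.628, 0.038, 1.517, -0.027, 0.996, -0.02], TCP at [273.188, 589.819, 209.213] pointing down, gripper open.
Joint ranges: [-3.06, 3.06], [-0.37, 2.12], [-1.25, 1.32], [0.18, 2.47], [-1.1, 4.24], [0.23, 1.98], [-2.94, 2.94]. Speed limits (rad/s): [2.57, 2.57, 3.14, 3.14, 3.14, 3.14, 3.14].

INTERFACE

Orientations are given as [roll, pitch, yaw] about the fixed x, y, z axes, in that order (R = Rz(yaw) Ry(pitch) Rx(roll)).
In Python, from cell import monitor, viewer, workorder gives the robot as it stands.
- The arm moves only by the tool arm_command, never from a script. Its argument "series" is one flat list of numbers, 5 for each row, row after row: the opening in per cent of the stroke, from 0 (shut) to 100 (fully open), then the shift along the tool's x, y, z in cm, then the turn about the tool's z in degrees. In form: [claw, x, y, z, roll, claw, x, y, z, roll, ...]. A call has exactly 5 rows; each row is the pose to reach, as a shift and turn from the pose commanded when the call began, along the tool's axes at that moment; what a row does not reach only later rows make up. A row lasts 1/12 s, in which the tool goes at most 41.7 mm and 7.16 degrees, less where a joint would pass 70% of its speed; a pose out of reach is approached as far as the arm can. A call with a gripper value outside its range is refused whole. The fingers move at their own pace and stop on an object; the grip force is fixed at half the most. Time passes only in rows, so rows that repeat a pose let the fingers close, or fill a call up. It gives the time, the measured TCP pose, the force, the opening and the grip force at its end, in the units of the state.
- monitor.read_state(): the state, without advancing time (a new reading comes with each control period).
- viewer.get_image(name): name is "scene" or "top" or "wrist"; returns (picture, depth): 400x640x3 uint8, red, green, blue; 400x640 float32, mm along the optical axis (not along the pixel's ray), 0 where there is no reading.
- viewer.camera_model(name): a dict with "mtx" (3x3 intrinsics, pixels), "dist_coeffs" ([k1, k2, p1, p2, k3] as OpenCV has them; the pictures are not rectified), "R" (3x3) and "t" (3): a world point X has camera coordinates R X + t. Camera axes: x right, y down, z forward; pixel columns grow to the right and rows downward; lengths in mm; the calibration is good to about 2 mm. A picture is of the moment at which its call begins: read the wrist's pose just before it. camera_model takes no time and is no camera call; for the wrist camera it gives the pose at the moment of the call.
- workorder.finish_job(): hands the job in; it is judged then, once.
The state is a dict: "clock": time; "qpos": joint angles; "qd": joint speeds; "tau": joint torques, N m; "eef_pos": TCP position; "tool_rot": TCP orientation; "force": force on the tool from outside, world axes, zero at the start; "torque": the same for the moment, N m; "width": finger opening in mm; "gripper_force": force on a finger pad.
Only numpy, scipy, OpenCV 4.12 (cv2) and the standard library are available. Lean on these libraries where they do the work, as an engineer would, in place of code of your own. Each camera call takes 0.05 s, during which the arm holds its last target. There are 200 camera calls.

## Working session

There is one attempt and no reset: what is moved stays moved. The work goes in short steps, Python scripts to look and compute and a tool call to move; the robot and the scene stay as the last step left them, time stands still between calls to the robot, and variables do not carry over. Pictures are saved under pics/ and viewed, at most 10 in all, crops included, and the job is handed in when it is done.

Besides the shell and the picture viewer there is one more tool, called after "Request:" in YAML: its name, and indented under it one key for each argument. arm_command: Moves the arm, as the interface text tells. Its arguments: {"type":"object","properties":{"series":{"type":"array","items":{"type":"number"}}},"required":["series"]}

```bash
mkdir -p pics
cat > h.py <<'E'
import numpy as np, cv2
from cell import monitor, viewer, workorder
def cam(n):
    m=viewer.camera_model(n); return [np.array(m[k],float) for k in("mtx","dist_coeffs","R","t")]
def ray(m,px):
    K,d,R,t=m; u=cv2.undistortPoints(np.array(px,float).reshape(-1,1,2),K,d).reshape(-1,2)
    return -R.T@t.ravel(), np.c_[u,np.ones(len(u))]@R
def onz(m,px,z):
    c,r=ray(m,px); return c+r*((z-c[2])/r[:,2])[:,None]
def blobs(im,lo,hi,amin=30):
    h=cv2.cvtColor(im,cv2.COLOR_RGB2HSV); k=cv2.inRange(h,np.array(lo),np.array(hi))
    n,l,s,c=cv2.connectedComponentsWithStats(k)
    return [(c[i].round(1),s[i].tolist()) for i in range(1,n) if s[i][4]>amin],l
def save(n,im): cv2.imwrite("pics/"+n,im[:,:,::-1])
E
python3 - <<'E'
from h import *
for n in("top","scene"):
    im,d=viewer.get_image(n); save(n+"0.png",im); np.save(n+"_d.npy",d)
    m=cam(n); print(n,-m[2].T@m[3].ravel())
    b,l=blobs(im,(5,150,120),(20,255,255)); print("orange",b)
    b,l=blobs(im,(0,150,100),(4,255,255),8); print("red",b)
s=monitor.read_state(); print(s)
E
```

```text
top [ 511.30481742   -8.61833174 1275.26933817]
orange [(array([326.6, 237.2]), [323, 234, 8, 8, 45])]
red [(array([601.2, 191. ]), [589, 185, 25, 12, 148])]
scene [  99.05273781 -897.65558656  564.54949349]
orange [(array([288. , 207.5]), [285, 202, 7, 13, 73])]
red [(array([561.3,  43.8]), [553, 23, 17, 44, 364]), (array([605.6,  47.3]), [596, 25, 20, 48, 433]), (array([379.5,  45.5]), [375, 29, 10, 36, 155])]
{'clock': 0.1, 'qpos': array([-1.20276533,  0.62922469,  0.03842814,  1.51825757, -0.02700898,
        0.99628439, -0.0200036 ]), 'qd': array([-0.00104858, -0.00094717,  0.00189183, -0.00279701,  0.00010545,
       -0.00063887, -0.00078137]), 'tau': array([ 3.28149981e-03, -5.64524853e+01,  1.23046305e+00, -1.93969613e+01,
        1.12455900e-02,  5.38070468e-03,  6.37349544e-06]), 'eef_pos': array([272.94288247, 589.2746851 , 208.40285231]), 'tool_rot': array([-3.13993578e+00, -2.57518810e-06,  2.70776685e+00]), 'force': array([ 0.16613821, -0.02322651, -0.01106721]), 'torque': array([-0.03033042, -0.05019857,  0.02200988]), 'gripper_force': 0.0, 'width': 85.31810462181349}
```

View pics/top0.png

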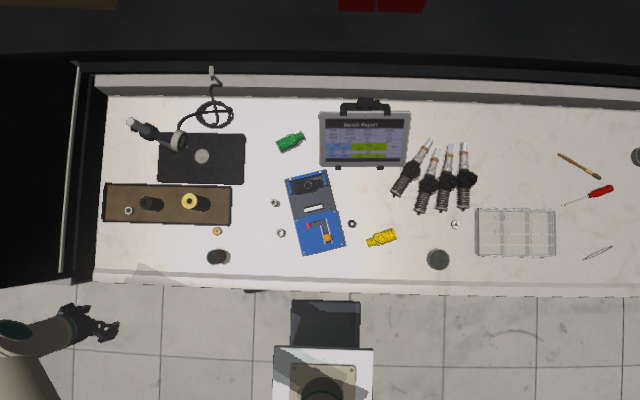

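View pics/scene0.png

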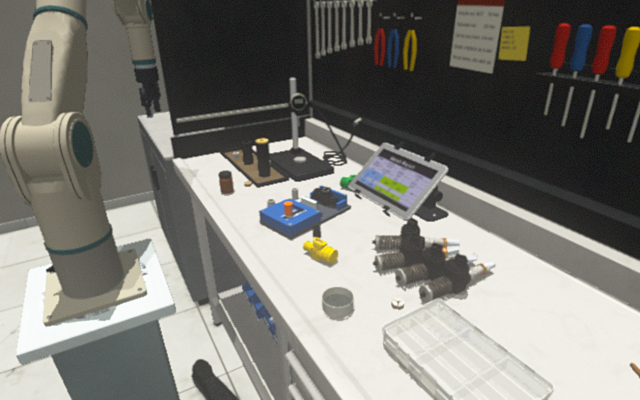

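The top view shows the blue fixture around (317,212), with the orange cap at (327,237), the valve body at (308,185), and green (291,142) and yellow (381,238) look-alikes beside it. The scene view has the cap at (288,207). Next I triangulate the cap and get the fixture's yaw.

Run:
```python
from h import *
t=cv2.imread("pics/top0.png")[:,:,::-1].copy(); s=cv2.imread("pics/scene0.png")[:,:,::-1].copy()
mt,ms=cam("top"),cam("scene")
c1,r1=ray(mt,[[326.6,237.2]]); c2,r2=ray(ms,[[288,208]])
A=np.c_[r1[0],-r2[0]]; x=np.linalg.lstsq(A,c2-c1,rcond=None)[0]
print("tri",c1+x[0]*r1[0],c2+x[1]*r2[0], "on z83",onz(mt,[[326.6,237.2]],83))
b,l=blobs(t,(100,120,80),(125,255,255),60); print(b)
h=cv2.cvtColor(t,cv2.COLOR_RGB2HSV); k=cv2.inRange(h,(100,120,60),(125,255,255)); k[:,:280]=0;k[:,350:]=0;k[:205]=0;k[260:]=0
p=cv2.findNonZero(k); box=cv2.boxPoints(cv2.minAreaRect(p)); print(box); w=onz(mt,box,41); print(w.round(1))
cr=t[160:265,270:400]; cv2.imwrite("pics/crop.png",cv2.resize(cr,None,fx=6,fy=5.7 and 6,interpolation=cv2.INTER_CUBIC)[:600,:,::-1])
```

```text
tri [502.13557925  -3.57202607  65.66575446] [503.21274193  -4.06492016  65.65553288] on z83 [[502.26697918  -3.64434224  83.        ]]
[(array([305.3, 175.3]), [292, 171, 28, 9, 81]), (array([318.4, 232.6]), [294, 209, 51, 47, 1293])]
[[293.52942 219.11768]
 [335.17645 208.7059 ]
 [344.2353  244.9412 ]
 [302.58826 255.35297]]
[[555.2 101.5  41. ]
 [591.5 -27.7  41. ]
 [479.6 -58.9  41. ]
 [443.5  69.4  41. ]]
```

View pics/crop.png

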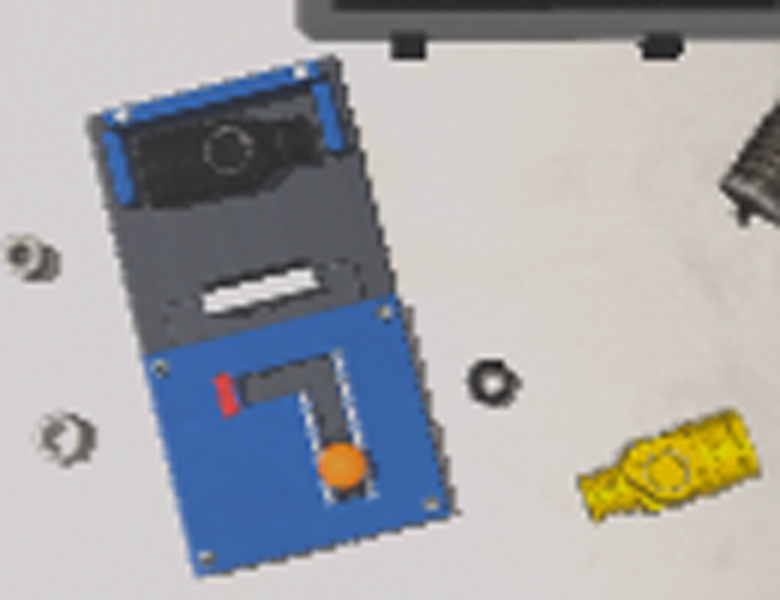

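The crop confirms the target: cap at crop (342,466), slot corner near (325,372), and the red mark at (228,393) on the +y side. The black valve body is in the nest at (228,155). The pin is at about (502.5, -3.8) and the fixture yaw is about 0.276. I'll go above and behind the pin with the fingers shut.

Request:
arm_command:
  series: [0,-2.1,-2.38,0,0,0,-4.2,-4.76,0,0,0,-6.3,-7.14,0,0,0,-8.4,-9.5,0,0,0,-10.5,-11.9,0,0]

```text
clock: 0.52
eef_pos: [318.5, 436.0, 208.8]
tool_rot: [-3.141, -0.0, 2.708]
force: [0.6, -1.0, 0.6]
width: 25.6
gripper_force: 0.0
```

Request:
arm_command:
  series: [0,-2.1,-2.38,0,0,0,-4.2,-4.76,0,0,0,-6.3,-7.14,0,0,0,-8.4,-9.5,0,0,0,-10.5,-11.9,0,0]

```text
clock: 0.93
eef_pos: [363.7, 284.0, 209.0]
tool_rot: [-3.141, -0.0, 2.708]
force: [-0.0, 0.1, 0.3]
width: 0.1
gripper_force: 0.0
```

Request:
arm_command:
  series: [0,-2.1,-2.38,0,0,0,-4.2,-4.76,0,0,0,-6.3,-7.14,0,0,0,-8.4,-9.5,0,0,0,-10.5,-11.9,0,0]

```text
clock: 1.35
eef_pos: [409.0, 132.0, 209.1]
tool_rot: [-3.141, -0.0, 2.708]
force: [1.0, 1.0, 0.7]
width: -0.0
gripper_force: 0.0
```

Request:
arm_command:
  series: [0,-2.1,-2.38,0,0,0,-4.2,-4.76,0,0,0,-6.3,-7.14,0,0,0,-8.4,-9.5,0,0,0,-10.3,-11.8,0,0]

```text
clock: 1.77
eef_pos: [453.0, -18.7, 209.1]
tool_rot: [-3.141, -0.0, 2.707]
force: [1.2, 0.5, 0.2]
width: 0.4
gripper_force: 0.0
```

Request:
arm_command:
  series: [0,0,0,0,7,0,0,0,0,14,0,0,0,0,21,0,0,0,0,28,0,0,0,0,35]

```text
clock: 2.18
eef_pos: [452.5, -17.0, 209.0]
tool_rot: [-3.141, -0.0, 2.09]
force: [-0.8, 0.3, -0.2]
width: 0.2
gripper_force: 0.0
```

Request:
arm_command:
  series: [0,0,0,0,7,0,0,0,0,14.3,0,0,0,0,14.3,0,0,0,0,14.3,0,0,0,0,14.3]

```text
clock: 2.6
eef_pos: [452.6, -16.7, 209.1]
tool_rot: [-3.141, -0.0, 1.851]
force: [-0.7, 0.4, 0.2]
width: 0.6
gripper_force: 0.0
```

Run:
```python
from h import *
s=monitor.read_state(); print(s["clock"],s["eef_pos"],s["tool_rot"],s["width"],s["force"],s["qpos"].round(2))
m=cam("wrist"); im,d=viewer.get_image("wrist"); save("w1.png",im)
print(-m[2].T@m[3].ravel())
b,l=blobs(im,(5,150,100),(20,255,255)); print("orange",b)
for c,st in b: print(onz(m,[c],83))
b,l=blobs(im,(0,150,80),(4,255,255)); print("red",b)
for c,st in b: print(onz(m,[c],41))
```

```text
2.6 [452.64557471 -16.72858537 209.0708961 ] [-3.14120973e+00 -1.39704411e-04  1.85067542e+00] 0.5886352456397232 [-0.65908173  0.43821444  0.20741865] [-0.29  0.37  0.35  2.05 -0.18  0.75  0.46]
[433.34121444  49.52087658 374.16216936]
orange [(array([375.1, 185.3]), [364, 172, 24, 26, 427])]
[[501.76376827   0.830993    83.        ]]
red [(array([418.2, 133.4]), [410, 131, 18, 6, 89])]
[[537.74089724  60.81097754  41.        ]]
```

View pics/w1.png

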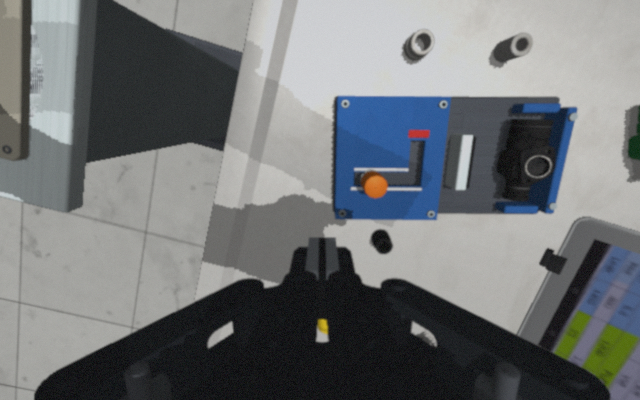

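The wrist view shows the cap at (375,185), the corner at about (418,180), the red mark at (418,133), and the shut fingers below. Everything agrees: about 50 mm of jaw travel is left. Now I descend to z≈55 behind the pin and start pushing along tool +y.

Request:
arm_command:
  series: [0,0.1,0,3.1,0,0,0.1,0,6.2,0,0,0.1,0,9.3,0,0,0.1,0,12.4,0,0,0.1,0,15.4,0]

```text
clock: 3.07
eef_pos: [452.6, -15.8, 53.9]
tool_rot: [3.141, -0.0, 1.849]
force: [0.3, -0.2, -1.0]
width: 0.4
gripper_force: 0.0
```

Request:
arm_command:
  series: [0,0,0,0,0,0,0,0.5,0,0,0,0,1.0,0,0,0,0,1.5,0,0,0,0,2.0,0,0]

```text
clock: 3.48
eef_pos: [474.0, -10.1, 57.0]
tool_rot: [3.138, 0.001, 1.848]
force: [0.1, 0.7, -0.2]
width: -0.2
gripper_force: 0.0
```

Request:
arm_command:
  series: [0,0,0.4,0,0,0,0,0.8,0,0,0,0,1.2,0,0,0,0,1.6,0,0,0,0,2.0,0,0]

```text
clock: 3.9
eef_pos: [490.3, -5.0, 55.2]
tool_rot: [-3.14, -0.001, 1.847]
force: [-2.0, 0.1, 1.0]
width: 0.0
gripper_force: 1.1
```

Run:
```python
from h import *
s=monitor.read_state(); print(s["clock"],s["eef_pos"],s["tool_rot"],s["force"])
m=cam("wrist"); im,d=viewer.get_image("wrist"); save("w2.png",im)
b,l=blobs(im,(5,150,100),(20,255,255)); print("orange",b)
for c,st in b: print(onz(m,[c],66))
b,l=blobs(im,(0,150,80),(4,255,255)); print("red",b)
for c,st in b: print(onz(m,[c],41))
```

```text
3.9 [490.30484472  -5.0247781   55.21599741] [-3.13975933e+00 -5.47247197e-04  1.84722909e+00] [-1.97860944  0.08430356  1.0064062 ]
orange [(array([361.5, 246.2]), [340, 218, 40, 58, 1418])]
[[511.12093799   0.53233178  66.        ]]
red [(array([431.9, 149. ]), [414, 144, 36, 12, 383])]
[[538.25727623  60.95632913  41.        ]]
```

View pics/w2.png

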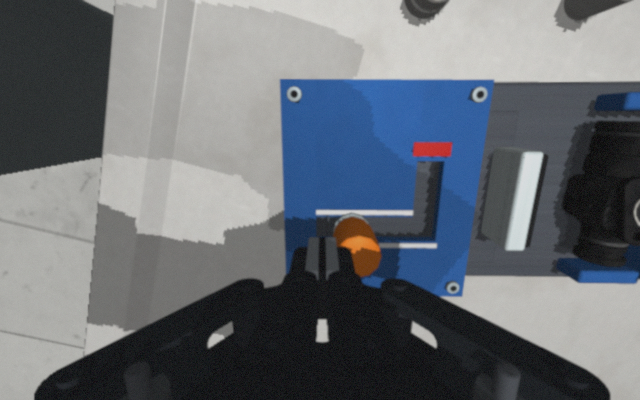

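The shut fingers touch the cap at (358,246) from behind. Corner at about (428,228), roughly 42 mm of travel left. I continue with 34 mm and then creep.

Request:
arm_command:
  series: [0,0,0.4,0,0,0,0,0.8,0,0,0,0,1.2,0,0,0,0,1.6,0,0,0,0,2.0,0,0]

```text
clock: 4.37
eef_pos: [510.4, 0.6, 55.1]
tool_rot: [-3.141, -0.0, 1.847]
force: [-3.0, -0.8, 0.9]
width: -0.3
gripper_force: 1.1
```

Request:
arm_command:
  series: [0,0,0.3,0,0,0,0,0.6,0,0,0,0,0.9,0,0,0,0,1.2,0,0,0,0,1.4,0,0]

```text
clock: 4.78
eef_pos: [524.1, 4.4, 55.2]
tool_rot: [3.141, 0.0, 1.847]
force: [-1.9, -0.9, 1.7]
width: -0.2
gripper_force: 1.1
```

Request:
arm_command:
  series: [0,0,0.1,0,0,0,0,0.2,0,0,0,0,0.3,0,0,0,0,0.4,0,0,0,0,0.4,0,0]

```text
clock: 5.2
eef_pos: [527.8, 5.4, 55.2]
tool_rot: [3.141, 0.0, 1.847]
force: [-1.8, -0.6, 0.2]
width: -0.2
gripper_force: 0.8
```

Request:
arm_command:
  series: [0,0,0.1,0,0,0,0,0.2,0,0,0,0,0.3,0,0,0,0,0.3,0,0,0,0,0.3,0,0]

```text
clock: 5.62
eef_pos: [530.6, 6.2, 55.2]
tool_rot: [3.141, 0.0, 1.847]
force: [-2.2, -1.5, 0.3]
width: -0.0
gripper_force: 0.9
```

Request:
arm_command:
  series: [0,0,0.1,0,0,0,0,0.2,0,0,0,0,0.2,0,0,0,0,0.2,0,0,0,0,0.2,0,0]

```text
clock: 6.03
eef_pos: [531.4, 6.5, 55.1]
tool_rot: [-3.14, -0.0, 1.847]
force: [-5.0, -1.7, 2.1]
width: -0.2
gripper_force: 2.6
```

Run:
```python
from h import *
s=monitor.read_state(); print(s["clock"],s["eef_pos"],s["force"])
m=cam("wrist"); im,d=viewer.get_image("wrist"); save("w3.png",im)
b,l=blobs(im,(5,150,100),(20,255,255)); print("orange",b)
for c,st in b: print(onz(m,[c],66))
b,l=blobs(im,(0,150,80),(4,255,255)); print("red",b)
for c,st in b: print(onz(m,[c],41))
```

```text
6.0333 [531.43961478   6.46518879  55.06865667] [-4.99141687 -1.70564041  2.14874235]
orange [(array([359.2, 244.7]), [336, 218, 44, 58, 1566])]
[[550.73125966  12.60040595  66.        ]]
red [(array([358.3, 148.9]), [341, 143, 36, 13, 382])]
[[537.83522412  60.80165709  41.        ]]
```

View pics/w3.png

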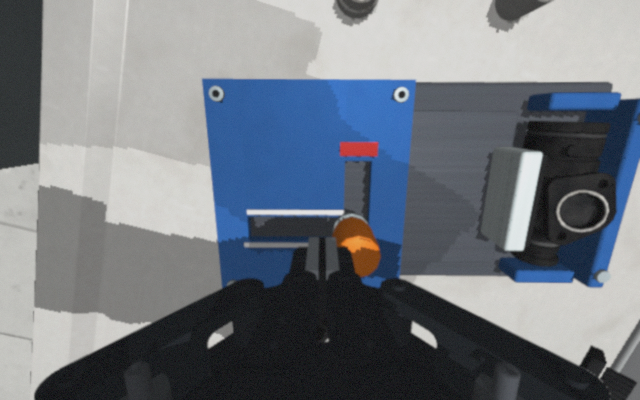

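The cap at (357,245) sits in line with the short leg and the red mark (358,149). The jaw touches the body. I press a little harder to confirm the stop.

Request:
arm_command:
  series: [0,0,0.1,0,0,0,0,0.2,0,0,0,0,0.3,0,0,0,0,0.3,0,0,0,0,0.3,0,0]

```text
clock: 6.5
eef_pos: [534.7, 7.4, 55.1]
tool_rot: [-3.141, -0.0, 1.847]
force: [-4.8, -2.4, 2.0]
width: -0.5
gripper_force: 2.5
```

Request:
arm_command:
  series: [0,0,0.1,0,0,0,0,0.2,0,0,0,0,0.3,0,0,0,0,0.3,0,0,0,0,0.3,0,0]

```text
clock: 6.92
eef_pos: [535.4, 7.6, 55.0]
tool_rot: [-3.137, -0.001, 1.847]
force: [-8.9, -3.2, 5.5]
width: 0.1
gripper_force: 4.5
```

Request:
arm_command:
  series: [0,0,0.1,0,0,0,0,0.2,0,0,0,0,0.3,0,0,0,0,0.3,0,0,0,0,0.3,0,0]

```text
clock: 7.33
eef_pos: [535.7, 7.7, 54.9]
tool_rot: [-3.132, -0.002, 1.846]
force: [-12.6, -4.6, 9.8]
width: -0.3
gripper_force: 6.9
```

It is at the hard stop: force rises without motion. Now I back off and go round to the pin's -y side.

Request:
arm_command:
  series: [0,0,-0.6,0,0,0,0,-1.2,0,0,0,0,-1.8,0,0,0,0,-2.4,0,0,0,0,-2.4,0,0]

```text
clock: 7.75
eef_pos: [517.3, 2.6, 55.3]
tool_rot: [3.141, -0.0, 1.847]
force: [-0.3, -0.3, -0.3]
width: 0.3
gripper_force: 0.0
```

Request:
arm_command:
  series: [0,-1.5,0,0,0,0,-3.0,0,0,0,0,-4.5,0,0,0,0,-4.5,0,0,0,0,-4.5,0,0,0]

```text
clock: 8.17
eef_pos: [530.8, -41.0, 55.2]
tool_rot: [3.141, 0.0, 1.846]
force: [-0.6, 0.2, -0.7]
width: 0.2
gripper_force: 0.0
```

Request:
arm_command:
  series: [0,0,1.3,0,0,0,0,2.6,0,0,0,0,3.8,0,0,0,0,3.8,0,0,0,0,3.8,0,0]

```text
clock: 8.58
eef_pos: [566.5, -28.7, 54.9]
tool_rot: [-3.141, -0.001, 1.849]
force: [-0.1, -0.2, -0.6]
width: -0.3
gripper_force: 0.0
```

Run:
```python
from h import *
s=monitor.read_state(); print(s["clock"],s["eef_pos"],s["tool_rot"],s["force"])
m=cam("wrist"); im,d=viewer.get_image("wrist"); save("w4.png",im)
b,l=blobs(im,(5,150,100),(20,255,255)); print("orange",b)
for c,st in b: print(onz(m,[c],66))
b,l=blobs(im,(0,150,80),(4,255,255)); print("red",b)
for c,st in b: print(onz(m,[c],41))
```

```text
8.5833 [566.52243081 -28.67544322  54.93770354] [-3.14130903e+00 -9.39865497e-04  1.84943735e+00] [-0.0825152  -0.20488898 -0.64820099]
orange [(array([316.8, 169. ]), [292, 142, 50, 54, 1978])]
[[551.85161912  11.6969135   66.        ]]
red [(array([317.2,  68.4]), [298, 62, 39, 14, 523])]
[[537.7885047   61.03148406  41.        ]]
```

View pics/w4.png

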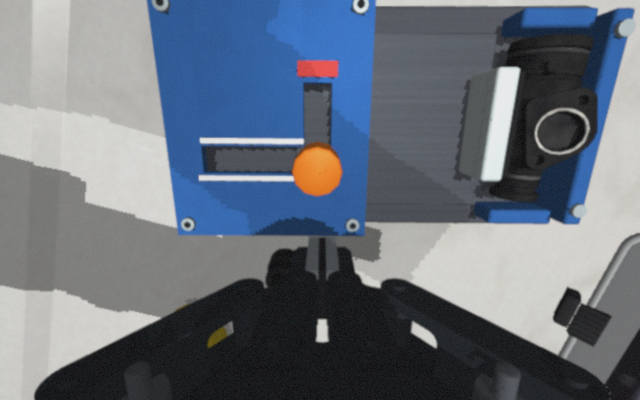

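The cap at (317,169) is at the corner, lined up with the short leg and the red mark at (317,68), with the fingers below at (322,245). Pushing tool +x: about 20 mm to contact, then 35 mm.

Request:
arm_command:
  series: [0,0.4,-0.2,0,0,0,0.8,-0.2,0,0,0,1.2,-0.2,0,0,0,1.6,-0.2,0,0,0,2.0,-0.2,0,0]

```text
clock: 9.05
eef_pos: [559.1, -11.0, 55.2]
tool_rot: [-3.141, -0.0, 1.847]
force: [0.2, -0.4, 0.2]
width: 0.0
gripper_force: 0.0
```

Request:
arm_command:
  series: [0,0.4,0,0,0,0,0.8,0,0,0,0,1.2,0,0,0,0,1.6,0,0,0,0,2.0,0,0,0]

```text
clock: 9.47
eef_pos: [553.9, 7.7, 55.2]
tool_rot: [3.142, 0.0, 1.847]
force: [-0.2, -1.1, 0.5]
width: 0.1
gripper_force: 0.8
```

Request:
arm_command:
  series: [0,0.3,0,0,0,0,0.6,0,0,0,0,0.8,0,0,0,0,1.0,0,0,0,0,1.0,0,0,0]

```text
clock: 9.88
eef_pos: [551.1, 17.9, 55.2]
tool_rot: [-3.142, -0.0, 1.848]
force: [0.3, -0.5, -0.9]
width: -0.1
gripper_force: 0.4
```

Request:
arm_command:
  series: [0,0.1,0,0,0,0,0.2,0,0,0,0,0.3,0,0,0,0,0.4,0,0,0,0,0.4,0,0,0]

```text
clock: 10.3
eef_pos: [550.1, 21.4, 55.2]
tool_rot: [3.142, -0.0, 1.847]
force: [0.4, -1.7, 0.2]
width: 0.1
gripper_force: 0.6
```

Request:
arm_command:
  series: [0,0.1,0,0,0,0,0.2,0,0,0,0,0.3,0,0,0,0,0.4,0,0,0,0,0.4,0,0,0]

```text
clock: 10.72
eef_pos: [549.0, 25.2, 55.2]
tool_rot: [3.142, 0.0, 1.848]
force: [0.3, -1.9, -0.6]
width: 0.2
gripper_force: 0.7
```

Request:
arm_command:
  series: [0,0.1,0,0,0,0,0.2,0,0,0,0,0.3,0,0,0,0,0.3,0,0,0,0,0.3,0,0,0]

```text
clock: 11.13
eef_pos: [548.9, 25.7, 55.3]
tool_rot: [3.141, 0.003, 1.846]
force: [1.7, -5.3, -1.3]
width: -0.4
gripper_force: 2.8
```

Run:
```python
from h import *
s=monitor.read_state(); print(s["clock"],s["eef_pos"],s["force"])
m=cam("wrist"); im,d=viewer.get_image("wrist"); save("w5.png",im)
b,l=blobs(im,(5,150,100),(20,255,255)); print("orange",b)
for c,st in b: print(onz(m,[c],66))
```

```text
11.1333 [548.8893039   25.70289662  55.29992402] [ 1.6618394  -5.33953613 -1.26099726]
orange [(array([321.4, 210.3]), [298, 182, 47, 55, 2007])]
[[542.68350359  45.27272132  66.        ]]
```

The pin has moved 34.8 mm and the force is rising. One more press, then back off, lift, and check.

Request:
arm_command:
  series: [0,0.1,0,0,0,0,0.2,0,0,0,0,0.3,0,0,0,0,0.3,0,0,0,0,0.3,0,0,0]

```text
clock: 11.6
eef_pos: [548.8, 26.1, 55.4]
tool_rot: [3.14, 0.006, 1.844]
force: [2.8, -10.4, -1.6]
width: 0.0
gripper_force: 4.8
```

Request:
arm_command:
  series: [0,-0.8,0,0,0,0,-1.6,0,0,0,0,-2.4,0,0,0,0,-3.2,0,0,0,0,-4.0,0,0,0]

```text
clock: 12.02
eef_pos: [558.4, -7.9, 55.1]
tool_rot: [-3.141, -0.001, 1.848]
force: [0.1, 0.0, -0.7]
width: 0.2
gripper_force: 0.0
```

Request:
arm_command:
  series: [0,0,0,-2.5,0,0,0,0,-5,0,0,0,0,-7.5,0,0,0,0,-10,0,0,0,0,-10,0]

```text
clock: 12.43
eef_pos: [561.6, -8.3, 159.8]
tool_rot: [3.134, 0.002, 1.847]
force: [0.2, -1.0, 1.2]
width: -0.1
gripper_force: 0.0
```

Run:
```python
from h import *
s=monitor.read_state(); print(s["clock"],s["eef_pos"],s["force"])
m=cam("wrist"); im,d=viewer.get_image("wrist"); save("w6.png",im)
b,l=blobs(im,(5,150,100),(20,255,255)); print("orange",b)
for c,st in b: print(onz(m,[c],66))
```

```text
12.4333 [561.58854146  -8.32972738 159.75305206] [ 0.24431049 -0.99969936  1.22857283]
orange [(array([316.9, 129.3]), [303, 114, 29, 32, 688])]
[[541.97877319  46.69957938  66.        ]]
```

View pics/w6.png

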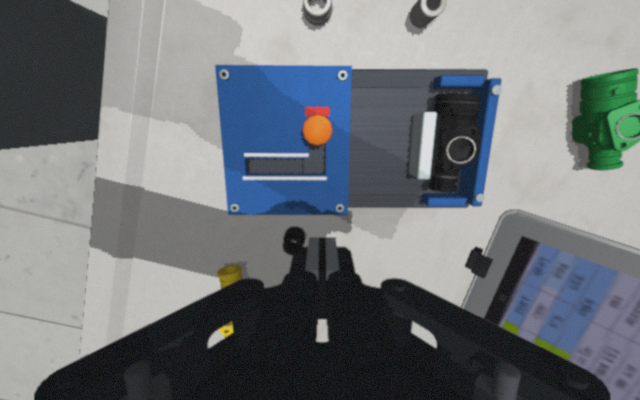

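The cap at (317,129) is at the end of the short leg, right by the red mark. The jaw is closed on the black valve body at (458,145), and the neighbouring parts are untouched. I'm handing in.

```bash
python3 -c "
from cell import workorder; print(workorder.finish_job())"
```

```text
the job is handed in; nothing more can be done
None
```

The valve body is clamped and the pin is pushed to the end of the short leg by the red mark. The job was handed in at about 12.5 s with the arm clear, and the hand-in call returned no verdict.

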